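# Find the loose crystal finial and set it in the gluing stand

## Task

One of the three crystal finials in the wooden rack has come loose on its brass collar: gently rock the crystals sideways, one after another, until you feel which has play. Pull that one straight up out of the rack, lower it gently into the hole of the steel gluing stand until its collar sits fully home, and let go. Leave the sound finials seated in the rack, do not force anything, and leave the other things on the bench where they are.

Things in the scene. Friction and masses are not known exactly. Their poses are not given: they have to be found in the camera images.
- rack: dark wooden rack, fixed, 76 mm (its x) by 236 mm (its y) by 45 mm tall, on a 4 mm felt pad; origin at the centre of its underside, z up. In its top a row of three holes along y, 80 mm apart, 15 mm wide, 40 mm deep; a finial stands centred in each. The three look alike; which is loose differs each time. Over 25 N between a finial and the rack is forcing; 3 to 5 N sideways on a crystal is enough
- rack_hole0 (a point): centre of the mouth of the hole at the rack's -y end, on its top, axes as the rack's. A finial (0.2 kg): brass shank 14 mm thick, 36 mm long, chamfered foot, all down in the hole; collar 29 mm wide, 6 mm thick, resting on the rack's top; neck 9 mm thick; blue cut crystal 34 mm wide and tall (upright ten-sided girdle 18 mm tall, tapered above and below), its middle 45 mm above this point
- rack_hole1 (a point): the same for the middle hole. Pushed sideways at its middle, the crystal of a sound finial gives only about 2 mm each way (shank play in the hole), then stops hard. The loose one also rocks on its collar, in any direction, up to 0.15 rad: its crystal's middle goes 5 mm farther each way under about 1 N, and springs back upright when let go
- rack_hole2 (a point): the same for the hole at the rack's +y end
- stand_hole (a point): centre of the mouth of the only hole, 16.5 mm wide, 40 mm deep, chamfered 3 mm, in the top of the gluing stand: fixed steel block 84 mm square, 45 mm tall, on a wooden foot; z up. When home, the finial's collar rests on this face, the shank's foot 36 mm below and the crystal's middle 45 mm above this point. Over 25 N here is forcing
Not all that is in view belongs to the job. Leave any orange or purple look-alike of the rack alone.

How it is judged:
By the outcome, as a careful person would: the job done as asked, in the order asked, and still so for the second after the job is handed in, with the robot touching nothing.
It also fails if it takes over 67 s, if anything falls off the work surface, if the arm or the gripper's body presses on something with over 40 N, if the wrist force passes 120 N, or if a joint passes its speed limit or range.

## Robot

A 6-joint arm with a two-finger parallel gripper is mounted at the origin on the work surface. World frame = base frame: x ahead of the robot, y to its left, z up, the work surface at z = 0. Lengths are in m, angles in rad, forces in N, time in s.
With the tool pointing down it reaches from about 0.325 to 0.875 m from the base axis. Payload 4.4 kg.
Tool frame: the origin (TCP) lies midway between the tips of the shut fingers; the grasp point (between the pads) lies 19 mm behind it; z points along the fingers, y is the direction in which the jaws open and shut (so a half turn about z gives the same grasp; the last joint's range is limited). The gripper opens to 85 mm and grips with 20 to 120 N. Pads are 22 mm wide; open, the fingers measure 114 mm over their backs; the gripper's body (76 mm by 85 mm) begins 54 mm behind the grasp point. The pads swing forward as they close: fully open they stand 13 mm farther back than shut.
Start: joints at [-1.371, 0.207, 1.542, -0, 1.393, -0.15], TCP at [0.197, -0.54, 0.231] pointing down, gripper open.
Joint ranges: [-2.73, 2.73], [-0.86, 2.22], [0.23, 2.46], [-1.11, 4.25], [0.08, 2.63], [-2.82, 2.82]. Speed limits (rad/s): [2.79, 2.79, 3.14, 3.14, 3.14, 3.14].

## Interface

Orientations are given as a 3x3 rotation matrix whose columns are the frame's x, y, z axes.
In Python, from bench import bot gives the robot as it stands.
- The arm moves only by the shell command python3 -m creep 'ROWS' [FORCE]. ROWS is JSON, a list of rows, each a list of 5 numbers: the shift along the tool's x, y, z in units of 25 mm (1.0 is 25 mm), then the turn about the tool's z in units of 5 degrees (1.0 is 5 degrees), then the opening, from -1 (shut) to 1 (fully open), so that 0 is half open. A call has 1 to 10 rows; each row shifts and turns the commanded pose from where the row before left it, along the tool's axes as they then stand; what a row does not reach is not made up. A row lasts 1/12 s, in which the tool goes at most 41.7 mm and 7.16 degrees, less where a joint would pass 70% of its speed; a pose out of reach is approached as far as the arm can. A call is refused whole if a number of a shift passes 1 or a number of a turn 1, either way. A call with a gripper value outside its range is refused whole. The fingers move at their own pace and stop on an object; FORCE is the grip in N (left out, the last holds). Time passes only in rows, so rows that do not move let the fingers close. It gives the time, the measured TCP pose, the force and the opening at its end, in the units of the state.
- bot.state(): the state, without advancing time (a new reading comes with each control period).
- bot.snapshot(name): name is "scene" or "side" or "wrist"; returns the picture (384x512x3 uint8, red, green, blue); there is no depth.
- bot.camera_params(name): a dict with "K" (3x3 intrinsics, pixels), "dist_coeffs" ([k1, k2, p1, p2, k3] as OpenCV has them; the pictures are not rectified), "pose" (4x4, takes a point from camera to world coordinates). Camera axes: x right, y up, looking along -z (the intrinsics and any distortion apply to the point x, -y, -z); pixel columns grow to the right and rows downward; lengths in m; the calibration is good to about 2 mm. A picture is of the moment at which its call begins: read the wrist's pose just before it. camera_params takes no time and is no camera call; for the wrist camera it gives the pose at the moment of the call.
- bot.sign_off(): hands the job in, once; it reports no verdict.
The state is a dict: "time": time; "q": joint angles; "joint_velocities": joint speeds; "effort": joint torques, N m; "tcp_pos": TCP position; "eef_rot": TCP orientation; "ft_force": force on the tool from outside, world axes, zero at the start; "torque": the same for the moment, N m; "opening": finger opening in m.
Only numpy, scipy, OpenCV 4.12 (cv2) and the standard library are available. Lean on these libraries where they do the work, as an engineer would, in place of code of your own. Each camera call takes 0.05 s, during which the arm holds its last target.

## Working session

There is one attempt and no reset: what is moved stays moved. The work goes in short steps, Python scripts to look and compute and a shell command to move; the robot and the scene stay as the last step left them, time stands still between calls to the robot, and variables do not carry over. Pictures are saved under pics/ and viewed, and the job is handed in when it is done.

```bash
ls; mkdir -p pics
python3 - <<'E'
from bench import bot
import cv2,numpy as np
s=bot.state(); print({k:np.round(v,3).tolist() for k,v in s.items()})
for n in ["scene","side","wrist"]:
    p=bot.camera_params(n); print(n,np.round(p["K"],1).tolist(),np.round(p["dist_coeffs"],4),np.round(p["pose"],3).tolist())
    im=bot.snapshot(n); cv2.imwrite(f"pics/{n}0.png",im[:,:,::-1])
E
```

```text
pics
{'time': 0.0, 'q': [-1.372, 0.207, 1.543, -0.0, 1.394, -0.151], 'joint_velocities': [0.0, -0.0, -0.0, -0.0, -0.0, 0.001], 'effort': [-0.001, -38.304, -29.16, -0.0, 0.011, -0.0], 'tcp_pos': [0.197, -0.539, 0.23], 'eef_rot': [[0.939, 0.343, -0.0], [0.343, -0.939, 0.002], [0.0, -0.002, -1.0]], 'ft_force': [0.447, 0.253, -1.035], 'torque': [-0.025, -0.001, 0.073], 'opening': 0.085}
scene [[473.5, 0.0, 252.4], [0.0, 473.5, 192.2], [0.0, 0.0, 1.0]] [0.0636 0.     0.     0.     0.    ] [[-0.657, -0.398, 0.641, 1.105], [0.754, -0.363, 0.548, 0.593], [0.015, 0.843, 0.538, 0.665], [0.0, 0.0, 0.0, 1.0]]
side [[427.9, 0.0, 259.5], [0.0, 427.9, 182.8], [0.0, 0.0, 1.0]] [-0.0185  0.      0.      0.      0.    ] [[-0.726, -0.424, 0.541, 1.027], [0.687, -0.433, 0.583, 0.633], [-0.013, 0.795, 0.606, 0.751], [0.0, 0.0, 0.0, 1.0]]
wrist [[271.5, 0.0, 255.0], [0.0, 271.5, 185.8], [0.0, 0.0, 1.0]] [-0.0144  0.      0.      0.      0.    ] [[0.341, 0.888, 0.308, 0.276], [-0.94, 0.323, 0.11, -0.511], [-0.001, -0.327, 0.945, 0.373], [0.0, 0.0, 0.0, 1.0]]
```

View pics/scene0.png

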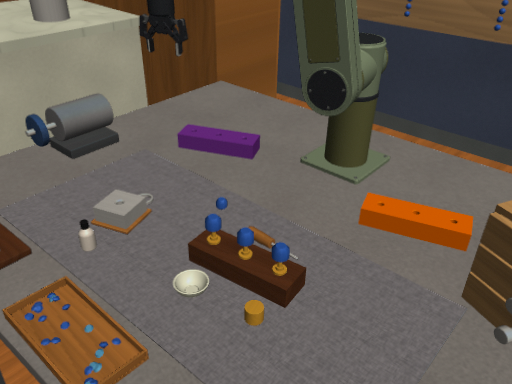

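View pics/side0.png

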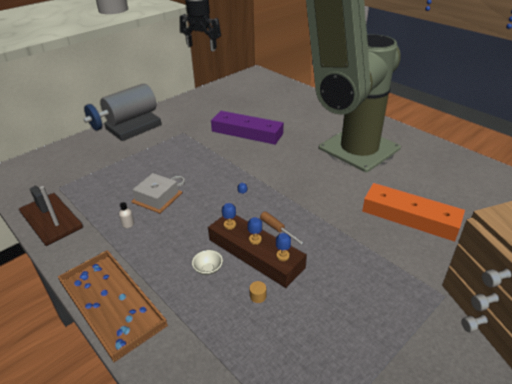

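View pics/wrist0.png

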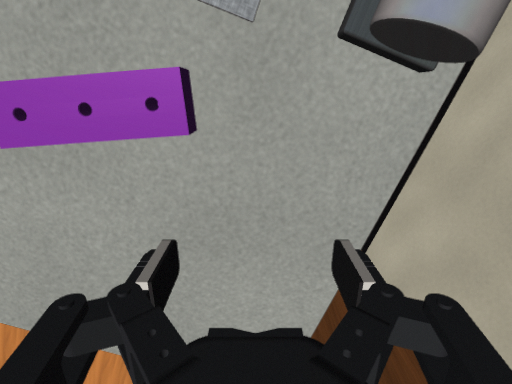

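The rack with the finials is at scene (246,262) and the grey stand with a wooden foot at scene (122,208). The orange (415,218) and purple (218,140) blocks are look-alikes. I'll take close crops next.

Run:
```python
import cv2,numpy as np
a=cv2.imread("pics/scene0.png");b=cv2.imread("pics/side0.png")
c=cv2.resize(a[175:305,80:310],None,fx=3.4,fy=3.4,interpolation=cv2.INTER_CUBIC)
d=cv2.resize(b[165:285,120:310],None,fx=4,fy=4,interpolation=cv2.INTER_CUBIC)
cv2.imwrite("pics/c1.png",c);cv2.imwrite("pics/c2.png",d)
```

```text
(no output)
```

View pics/c1.png

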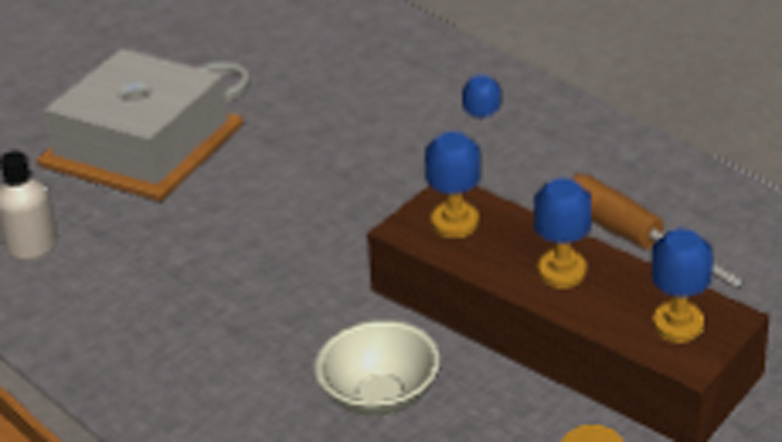

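View pics/c2.png

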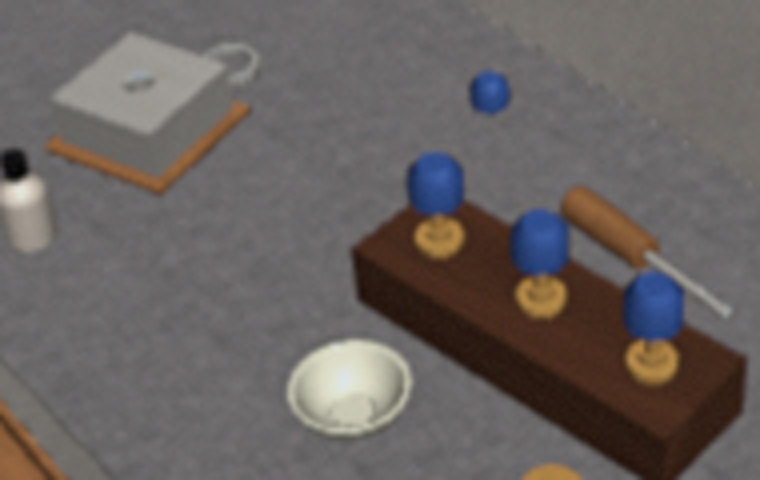

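```bash
cat > h.py <<'E'
import numpy as np,cv2,json
from scipy.optimize import least_squares
from bench import bot
def ray(cam,uv):
    K=np.array(cam["K"]);d=np.array(cam["dist_coeffs"],float);T=np.array(cam["pose"])
    p=cv2.undistortPoints(np.array([[uv]],float),K,d)[0,0]
    v=T[:3,:3]@np.array([p[0],-p[1],-1.]);return T[:3,3],v/np.linalg.norm(v)
def tri(obs):
    A=np.zeros((3,3));b=np.zeros(3)
    for cam,uv in obs:
        o,v=ray(cam,uv);P=np.eye(3)-np.outer(v,v);A+=P;b+=P@o
    x=np.linalg.solve(A,b)
    res=[np.linalg.norm((np.eye(3)-np.outer(v,v))@(x-o)) for o,v in [ray(c,u) for c,u in obs]]
    return x,max(res)
def onz(cam,uv,z):
    o,v=ray(cam,uv);return o+v*(z-o[2])/v[2]
def proj(cam,X):
    T=np.array(cam["pose"]);p=T[:3,:3].T@(np.array(X)-T[:3,3]);q=np.array([[p[0],-p[1],-p[2]]])
    return cv2.projectPoints(q,np.zeros(3),np.zeros(3),np.array(cam["K"]),np.array(cam["dist_coeffs"],float))[0].ravel()
E
python3 - <<'E'
from h import *
S=bot.camera_params("scene");D=bot.camera_params("side")
s=lambda u,v:(80+u/3.4,175+v/3.4)
d=lambda u,v:(120+u/4,165+v/4)
L={"col0":((455,220),(439,237)),"col1":((562,269),(541,296)),"col2":((680,322),(652,361)),
"cr0":((453,163),(436,185)),"cr1":((562,211),(540,243)),"cr2":((682,263),(654,307)),"hole":((134,93),(138,82)),
"sA":((48,108),(54,97)),"sB":((124,50),(132,34)),"sC":((228,78),(224,68)),"sD":((150,137),(149,134)),
"rL":((370,236),(355,252)),"rR":((768,318),(746,362)),"rB":((703,388),(671,442)),"bead":((482,97),(490,93)),"drvtip":((738,283),(728,312))}
for k,(a,b) in L.items():
    x,r=tri([(S,s(*a)),(D,d(*b))]);print(k,np.round(x,4),round(r,4), "onz .049",np.round(onz(S,s(*a),.049)[:2],4),np.round(onz(D,d(*b),.049)[:2],4))
E
```

```text
col0 [0.5675 0.0304 0.0527] 0.0004 onz .049 [0.5644 0.0276] [0.565  0.0267]
col1 [0.5559 0.1075 0.0502] 0.0004 onz .049 [0.555 0.107] [0.555 0.106]
col2 [0.5494 0.1902 0.0545] 0.0006 onz .049 [0.5446 0.1873] [0.5455 0.1859]
cr0 [0.5696 0.0334 0.0977] 0.0003 onz .049 [ 0.5236 -0.015 ] [ 0.5356 -0.0109]
cr1 [0.5575 0.109  0.0944] 0.0002 onz .049 [0.5138 0.0702] [0.525  0.0729]
cr2 [0.5484 0.189  0.0953] 0.0 onz .049 [0.5032 0.1562] [0.5146 0.1576]
hole [ 0.6126 -0.2306  0.0503] 0.0002 onz .049 [ 0.6116 -0.2321] [ 0.6118 -0.2326]
sA [ 0.6639 -0.2518  0.0541] 0.0001 onz .049 [ 0.6602 -0.259 ] [ 0.6613 -0.258 ]
sB [ 0.5882 -0.2755  0.0545] 0.0004 onz .049 [ 0.5836 -0.2827] [ 0.5847 -0.2831]
sC [ 0.5745 -0.1779  0.0689] 0.0021 onz .049 [ 0.5574 -0.2003] [ 0.561  -0.2047]
sD [ 0.6406 -0.1726  0.0557] 0.0004 onz .049 [ 0.6354 -0.1816] [ 0.6369 -0.1798]
rL [ 6.085e-01 -2.000e-04  4.760e-02] 0.0005 onz .049 [6.095e-01 5.000e-04] [0.6094 0.0018]
rR [0.5096 0.2231 0.0501] 0.0001 onz .049 [0.5084 0.2223] [0.5088 0.2226]
rB [0.5831 0.2344 0.055 ] 0.0018 onz .049 [0.5775 0.2289] [0.5797 0.2331]
bead [ 0.4258 -0.0852  0.02  ] 0.0003 onz .049 [ 0.4565 -0.0543] [ 0.4496 -0.057 ]
drvtip [0.46   0.1679 0.0134] 0.0004 onz .049 [0.4954 0.1916] [0.4873 0.1898]
```

```bash
python3 -m creep '[[1,-0.36,0,0,1],[1,-0.36,0,0,1],[1,-0.36,0,0,1],[1,-0.36,0,0,1],[1,-0.36,0,0,1],[1,-0.36,0,0,1],[1,-0.36,0,0,1],[1,-0.36,0,0,1],[1,-0.36,0,0,1],[1,-0.36,0,0,1]]' 20; python3 -m creep '[[1,-0.36,0,0,1],[1,-0.36,0,0,1],[0,0,0,0,1],[0,0,0,0,1],[0,0,0,0,1]]'
cat >> h.py <<'E'
def shot(tag):
    c=bot.camera_params("wrist");im=bot.snapshot("wrist")
    cv2.imwrite(f"pics/{tag}.png",im[:,:,::-1])
    json.dump({k:np.array(c[k]).tolist() for k in c},open(f"pics/{tag}.json","w"))
    s=bot.state();print(tag,s["time"],np.round(s["tcp_pos"],4),np.round(s["ft_force"],2))
def cam(tag): return json.load(open(f"pics/{tag}.json"))
E
python3 -c "
from h import *
shot('w1')"
```

```text
time: 0.98
tcp_pos: [0.4018, -0.3688, 0.2309]
eef_rot: [[0.939, 0.343, -0.0], [0.343, -0.939, 0.001], [-0.0, -0.001, -1.0]]
ft_force: [-0.4, -0.6, 1.2]
opening: 0.0857
time: 1.4
tcp_pos: [0.4414, -0.336, 0.2309]
eef_rot: [[0.939, 0.343, -0.001], [0.343, -0.939, 0.0], [-0.001, -0.0, -1.0]]
ft_force: [-0.3, -0.0, -0.2]
opening: 0.0855
w1 1.45 [ 0.4412 -0.3364  0.231 ] [0.92 0.03 0.15]
```

View pics/w1.png

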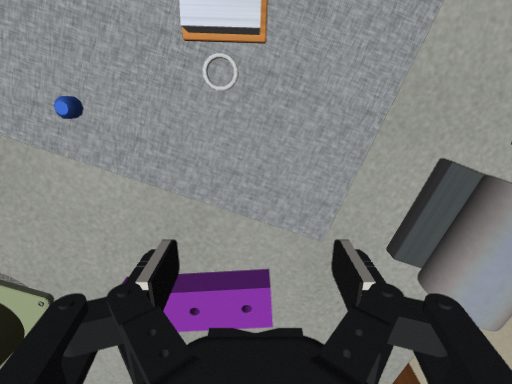

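The stand's near face shows at the top edge (225,20), with the ring at (220,72). I'll move forward for the full view.

```bash
python3 -m creep '[[1,-0.3,0,0,1],[1,-0.3,0,0,1],[1,-0.3,0,0,1],[1,0.2,0,0,1],[0,0,0,0,1],[0,0,0,0,1],[0,0,0,0,1]]'
python3 -c "
from h import *
shot('w2')"
python3 -m creep '[[1,-0.2,0,0,1],[1,-0.2,0,0,1],[1,-0.2,0,0,1],[0,0,0,0,1],[0,0,0,0,1],[0,0,0,0,1]]'
python3 -c "
from h import *
shot('w3')
a=cv2.imread('pics/w2.png');b=cv2.imread('pics/w3.png')
cv2.imwrite('pics/w23.png',cv2.resize(np.hstack([a,b]),None,fx=.75,fy=.75))"
```

```text
time: 2.03
tcp_pos: [0.5287, -0.2861, 0.2309]
eef_rot: [[0.94, 0.341, -0.001], [0.341, -0.94, 0.0], [-0.001, -0.0, -1.0]]
ft_force: [0.1, -1.3, 0.2]
opening: 0.0853
w2 2.0833 [ 0.5286 -0.2861  0.231 ] [0.08 1.04 0.33]
time: 2.58
tcp_pos: [0.594, -0.2463, 0.2311]
eef_rot: [[0.94, 0.342, -0.001], [0.342, -0.94, -0.0], [-0.001, -0.0, -1.0]]
ft_force: [-0.3, 0.1, -0.5]
opening: 0.0853
w3 2.6333 [ 0.5939 -0.2464  0.2312] [-0.13 -0.61 -0.13]
```

View pics/w23.png

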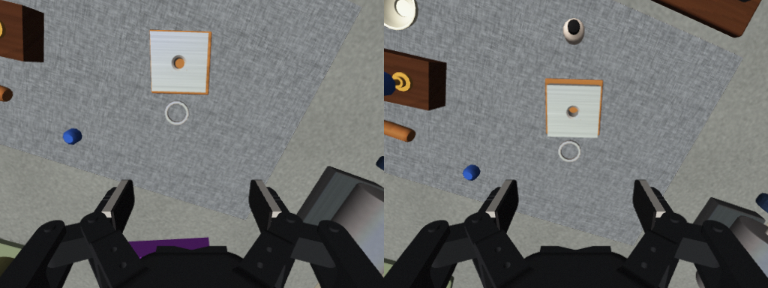

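w2 shows the stand hole near full-resolution (238,83), and w3 shows it near (252,148). I'll zoom in on both.

```bash
python3 -c "
import cv2,numpy as np
a=cv2.imread('pics/w2.png')[30:135,190:290];b=cv2.imread('pics/w3.png')[95:195,205:305]
a=cv2.resize(a,(400,420),interpolation=cv2.INTER_CUBIC);b=cv2.resize(b,(400,400),interpolation=cv2.INTER_CUBIC)
b=np.vstack([b,np.zeros((20,400,3),np.uint8)])
cv2.imwrite('pics/st.png',np.hstack([a,b]))"
python3 -m creep '[[0,0,0,-1,1],[0,0,0,-1,1],[0,0,0,-1,1],[0,0,0,-1,1],[0,0,0,-1,1],[0,0,0,-1,1],[0,0,0,-1,1],[0,0,0,-1,1],[0,0,0,-1,1],[0,0,0,-1,1]]'
python3 -m creep '[[0,0,0,-1,1],[0,0,0,-1,1],[0,0,0,-1,1],[0,0,0,-1,1],[0,0,0,-1,1],[0,0,0,-0.4,1]]'
```

```text
time: 3.47
tcp_pos: [0.5939, -0.2466, 0.2314]
eef_rot: [[0.339, 0.941, -0.0], [0.941, -0.339, -0.0], [-0.0, -0.0, -1.0]]
ft_force: [0.1, 0.7, -0.0]
opening: 0.0854
time: 3.97
tcp_pos: [0.5939, -0.2465, 0.2314]
eef_rot: [[-0.124, 0.992, -0.0], [0.992, 0.124, -0.0], [-0.0, -0.0, -1.0]]
ft_force: [0.4, -0.0, 0.0]
opening: 0.0854
```

View pics/st.png

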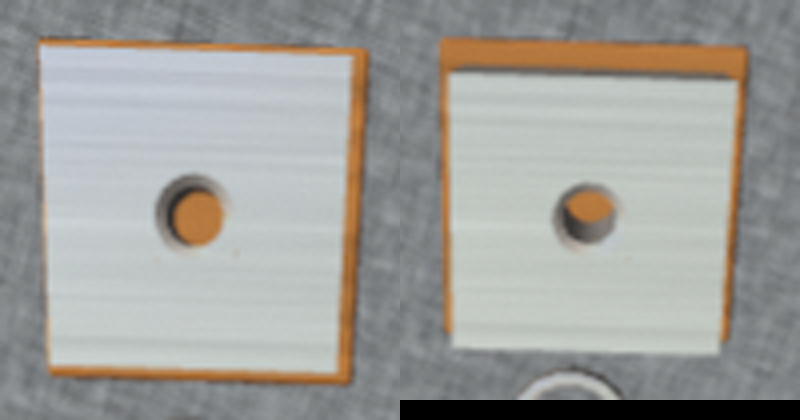

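```bash
python3 - <<'E'
from h import *
A=cam('w2');B=cam('w3')
a=lambda u,v:(190+u/4-.4,30+v/4-.4)
b=lambda u,v:(205+u/4-.4,95+v/4-.4)
P={}
for k,x,y in [("hole",(193,213),(186,217)),("TL",(40,46),(48,70)),("TR",(353,56),(337,80)),("BR",(340,374),(320,353)),("BL",(50,366),(53,347))]:
    X,r=tri([(A,a(*x)),(B,b(*y))]);P[k]=X;print(k,np.round(X,4),round(r,4),[np.round(onz(A,a(*x),z)[:2],4).tolist()+np.round(onz(B,b(*y),z)[:2],4).tolist() for z in (.051,.055)])
print(np.mean([P[k] for k in ("TL","TR","BR","BL")],0),np.linalg.norm(P["TL"]-P["TR"]),np.linalg.norm(P["BR"]-P["TR"]))
E
# move to rack view pose
python3 -m creep '[[1,0,0,0,1],[1,0,0,0,1],[1,0,0,0,1],[1,0,0,0,1],[1,0,0,0,1],[1,0,0,0,1],[1,0,0,0,1],[0,0,0,0,1],[0,0,0,0,1],[0,0,0,0,1]]'
python3 -c "
from h import *
shot('w4')"
python3 -m creep '[[1,0,0,0,1],[1,0,0,0,1],[0.8,0,0,0,1],[0,0,0,0,1],[0,0,0,0,1],[0,0,0,0,1]]'
python3 -c "
from h import *
shot('w5')
a=cv2.imread('pics/w4.png');b=cv2.imread('pics/w5.png')
cv2.imwrite('pics/w45.png',cv2.resize(np.hstack([a,b]),None,fx=.75,fy=.75))"
```

```text
hole [ 0.6106 -0.2363  0.0482] 0.0003 [[0.6108, -0.2368, 0.611, -0.2359], [0.6108, -0.2371, 0.6118, -0.2357]]
TL [ 0.6371 -0.1835  0.0445] 0.0001 [[0.6366, -0.185, 0.6378, -0.1841], [0.6362, -0.1859, 0.6382, -0.1846]]
TR [ 0.6634 -0.2643  0.0458] 0.0001 [[0.6626, -0.2643, 0.6635, -0.2634], [0.6619, -0.2642, 0.6636, -0.2628]]
BR [ 0.583  -0.2916  0.0443] 0.0003 [[0.5837, -0.2912, 0.5847, -0.2898], [0.584, -0.2908, 0.5858, -0.289]]
BL [ 0.5564 -0.2104  0.0464] 0.0 [[0.5572, -0.2111, 0.5581, -0.2106], [0.5578, -0.2117, 0.5595, -0.2107]]
[ 0.60998149 -0.23746027  0.04523963] 0.0849475111703073 0.0849501904376223
time: 4.8
tcp_pos: [0.5733, -0.0729, 0.2316]
eef_rot: [[-0.122, 0.993, 0.0], [0.993, 0.122, -0.001], [-0.001, 0.0, -1.0]]
ft_force: [0.3, -0.2, -0.1]
opening: 0.0858
w4 4.85 [ 0.5735 -0.0732  0.2315] [ 0.18  0.22 -0.9 ]
time: 5.35
tcp_pos: [0.5654, -0.0037, 0.2313]
eef_rot: [[-0.121, 0.993, 0.0], [0.993, 0.121, -0.001], [-0.001, 0.0, -1.0]]
ft_force: [-0.4, 0.1, 0.5]
opening: 0.0855
w5 5.4 [ 0.5654 -0.0038  0.2313] [-0.48 -0.16  0.53]
```

View pics/w45.png

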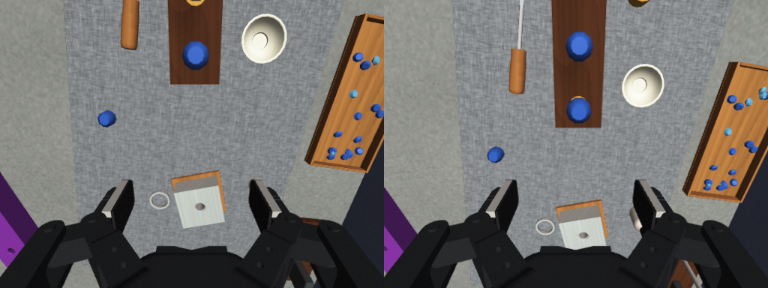

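w5 shows finial 0's crystal near (260,146), finial 1's near (260,60), and the collar of finial 2 cut off at the top. One more view farther along.

```bash
python3 -m creep '[[1,0,0,0,1],[1,0,0,0,1],[0.8,0,0,0,1],[0,0,0,0,1],[0,0,0,0,1],[0,0,0,0,1]]'
python3 -c "
from h import *
shot('w6')
a=cv2.imread('pics/w5.png')[0:190,190:320];b=cv2.imread('pics/w6.png')[0:250,190:320]
cv2.imwrite('pics/w5c.png',cv2.resize(a,None,fx=3,fy=3,interpolation=cv2.INTER_CUBIC));cv2.imwrite('pics/w6c.png',cv2.resize(b,None,fx=2.4,fy=2.4,interpolation=cv2.INTER_CUBIC))"
```

```text
time: 5.9
tcp_pos: [0.5569, 0.0659, 0.2313]
eef_rot: [[-0.122, 0.993, 0.0], [0.993, 0.122, -0.001], [-0.001, 0.0, -1.0]]
ft_force: [0.1, 0.9, -0.8]
opening: 0.0856
w6 5.95 [0.5569 0.0658 0.2313] [-0.1   0.79  0.38]
```

View pics/w5c.png

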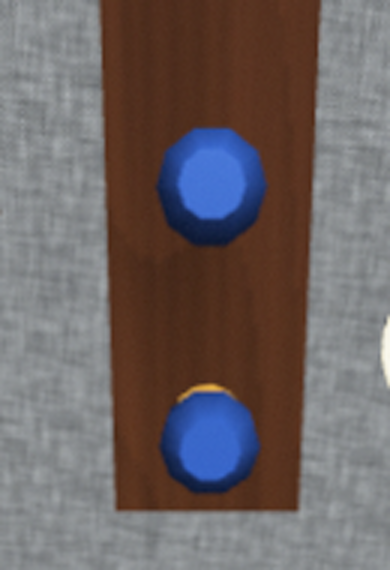

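View pics/w6c.png

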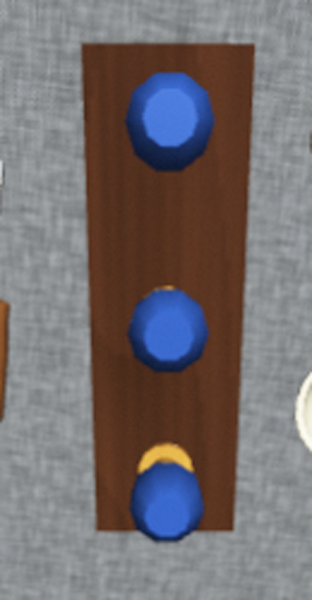

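Run:
```python
from h import *
A=cam('w5');B=cam('w6')
a=lambda u,v:(190+u/3-.4,v/3-.4)
b=lambda u,v:(190+u/2.4-.4,v/2.4-.4)
for k,x,y in [("f1",(212,183),(168,326)),("f0",(210,451),(167,508)),("BR",(298,509),(234,530)),("BL",(117,509),(97,530))]:
    X,r=tri([(A,a(*x)),(B,b(*y))]);print(k,np.round(X,4),round(r,4))
for y in [(170,117),(168,326),(167,508)]: print("top z.111",np.round(onz(B,b(*y),.111),4))
for y in [(83,44),(254,44),(234,530),(97,530)]: print("rack z.049",np.round(onz(B,b(*y),.049),4))
C=[onz(B,b(*y),.049) for y in [(83,44),(254,44),(234,530),(97,530)]];
m=(C[0]+C[1])/2-(C[2]+C[3])/2;print(np.mean(C,0),np.degrees(np.arctan2(-m[0],m[1])),np.linalg.norm(m))
```

```text
f1 [0.5568 0.1076 0.0947] 0.0002
f0 [0.567  0.0228 0.0936] 0.0001
BR [ 0.6082 -0.0057  0.0498] 0.0002
BL [ 0.5336 -0.0147  0.0498] 0.0002
top z.111 [0.5473 0.1854 0.111 ]
top z.111 [0.5561 0.11   0.111 ]
top z.111 [0.5657 0.0307 0.111 ]
rack z.049 [0.506  0.2181 0.049 ]
rack z.049 [0.5801 0.2271 0.049 ]
rack z.049 [ 0.6085 -0.006   0.049 ]
rack z.049 [ 0.5334 -0.0151  0.049 ]
[0.55701608 0.10600417 0.049     ] 6.825296813669904 0.23481206703248655
```

```bash
python3 - <<'E'
from h import *
A=cam('w5');B=cam('w6')
a=lambda u,v:(190+u/3-.4,v/3-.4)
b=lambda u,v:(190+u/2.4-.4,v/2.4-.4)
for k,x,y in [("f1",(212,187),(168,330)),("f0",(209,441),(167,500))]:
    X,r=tri([(A,a(*x)),(B,b(*y))]);print(k,np.round(X,4),round(r,4))
for y in [(169,121),(168,330),(167,500)]: print("z.094",np.round(onz(B,b(*y),.094),4))
E
python3 -m creep '[[-0.8,0.1,0,0,0.3],[-0.8,0.1,0.2,0,0.3],[0,0,1,0,0.3],[0,0,1,0,0.3],[0,0,1,0,0.3],[0,0,0.3,0,0.3],[0,0,0,0,0.3],[0,0,0,0,0.3],[0,0,0,0,0.3]]'
python3 -c "
from h import *
shot('w7')
im=bot.snapshot('scene'); c=im[110:290,160:310,::-1]
cv2.imwrite('pics/s7.png',cv2.resize(c,None,fx=3.3,fy=3.3,interpolation=cv2.INTER_CUBIC))"
```

```text
f1 [0.557  0.1063 0.0968] 0.0002
f0 [0.5665 0.0259 0.0912] 0.0001
z.094 [0.5471 0.1863 0.094 ]
z.094 [0.5569 0.1058 0.094 ]
z.094 [0.5664 0.0271 0.094 ]
time: 6.7
tcp_pos: [0.5679, 0.0276, 0.1457]
eef_rot: [[-0.122, 0.993, 0.003], [0.993, 0.122, -0.0], [-0.001, 0.003, -1.0]]
ft_force: [0.3, 0.0, 0.6]
opening: 0.0554
w7 6.75 [0.5681 0.0278 0.146 ] [ 0.6  -0.07  0.27]
```

View pics/s7.png

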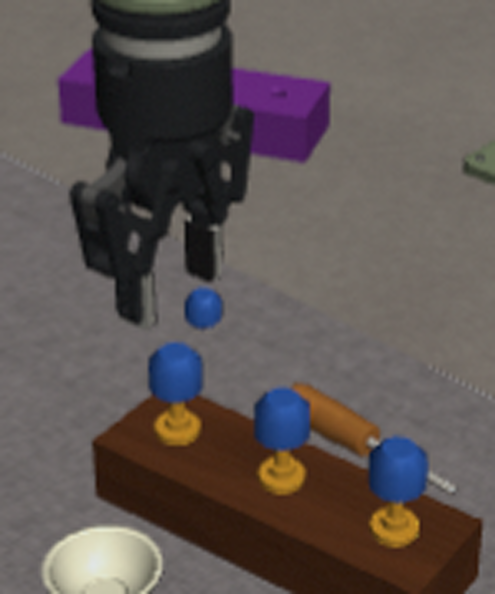

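View pics/w7.png

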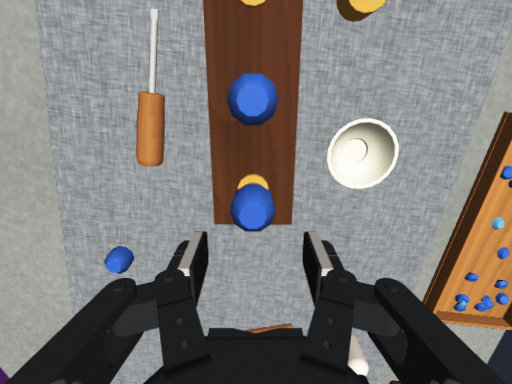

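Before the first reach: the candidates in w7 are the finial crystals f0 (253,207), f1 (252,98) and f2 (254,0, collar only). The loose bead (119,260) and the tray gems (475,270) are not finials. All three finials stand in the dark rack, and the jaws straddle f0. I'll go down around f0 to rock it.

```bash
python3 -m creep '[[0,-0.06,0.8,0,0.3],[0,0,0.8,0,0.3],[0,0,0.8,0,0.3],[0,0,0.5,0,0.3],[0,0,0,0,0.3],[0,0,0,0,0.3],[0,0,0,0,0.3]]'
python3 -c "
from h import *
shot('w8')
im=bot.snapshot('scene'); c=im[140:290,160:310,::-1]
d=bot.snapshot('side')[140:290,160:310,::-1]
cv2.imwrite('pics/s8.png',cv2.resize(np.hstack([c,d]),None,fx=2.6,fy=2.6,interpolation=cv2.INTER_CUBIC))"
```

```text
time: 7.38
tcp_pos: [0.5663, 0.0279, 0.0728]
eef_rot: [[-0.123, 0.992, 0.003], [0.992, 0.123, -0.0], [-0.001, 0.003, -1.0]]
ft_force: [1.1, 0.5, 0.2]
opening: 0.0555
w8 7.4333 [0.5664 0.0278 0.0731] [0.46 0.96 1.29]
```

View pics/s8.png

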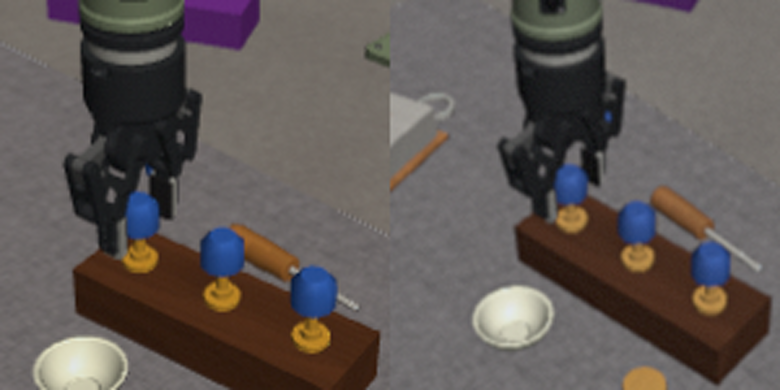

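View pics/w8.png

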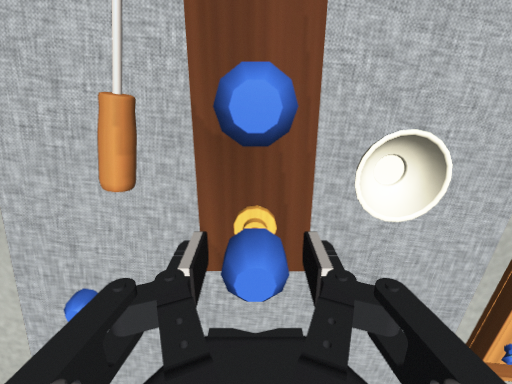

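f0 sits centred between the jaws at w8 (255,265), with about 10 mm free on each side. I'll approach with one pad and then push in 1 mm steps.

```bash
python3 -m creep '[[0,0.16,0,0,0.3],[0,0.16,0,0,0.3],[0,0,0,0,0.3],[0,0,0,0,0.3]]'
python3 -m creep '[[0,0.04,0,0,0.3],[0,0,0,0,0.3]]'
python3 -m creep '[[0,0.04,0,0,0.3],[0,0,0,0,0.3]]'
python3 -m creep '[[0,0.04,0,0,0.3],[0,0,0,0,0.3]]'
```

```text
time: 7.87
tcp_pos: [0.5734, 0.0289, 0.0715]
eef_rot: [[-0.123, 0.992, 0.001], [0.992, 0.123, -0.0], [-0.0, 0.001, -1.0]]
ft_force: [-0.2, 0.3, 0.3]
opening: 0.0556
time: 8.03
tcp_pos: [0.5739, 0.0291, 0.0712]
eef_rot: [[-0.123, 0.992, -0.0], [0.992, 0.123, 0.0], [0.0, -0.0, -1.0]]
ft_force: [0.1, 0.7, 0.0]
opening: 0.0554
time: 8.2
tcp_pos: [0.5749, 0.0292, 0.0712]
eef_rot: [[-0.123, 0.992, 0.0], [0.992, 0.123, 0.0], [0.0, 0.0, -1.0]]
ft_force: [0.1, 0.1, -0.4]
opening: 0.0554
time: 8.37
tcp_pos: [0.5759, 0.0293, 0.0713]
eef_rot: [[-0.123, 0.992, 0.0], [0.992, 0.123, 0.0], [0.0, 0.0, -1.0]]
ft_force: [-0.6, 0.9, 0.5]
opening: 0.0556
```

```bash
for i in 1; do python3 -m creep '[[0,0.04,0,0,0.3],[0,0,0,0,0.3],[0,0,0,0,0.3]]'; done
python3 -m creep '[[0,0.04,0,0,0.3],[0,0,0,0,0.3],[0,0,0,0,0.3]]'
python3 -c "
from h import *
shot('w9')"
```

```text
time: 8.62
tcp_pos: [0.5769, 0.0294, 0.0713]
eef_rot: [[-0.123, 0.992, 0.0], [0.992, 0.123, 0.0], [0.0, 0.0, -1.0]]
ft_force: [0.5, -0.5, -0.8]
opening: 0.0558
time: 8.87
tcp_pos: [0.5778, 0.0296, 0.0713]
eef_rot: [[-0.123, 0.992, 0.0], [0.992, 0.123, 0.0], [0.0, 0.0, -1.0]]
ft_force: [0.2, 0.3, 0.5]
opening: 0.0557
w9 8.9167 [0.5778 0.0295 0.0713] [-1.12  0.55 -0.04]
```

View pics/w9.png

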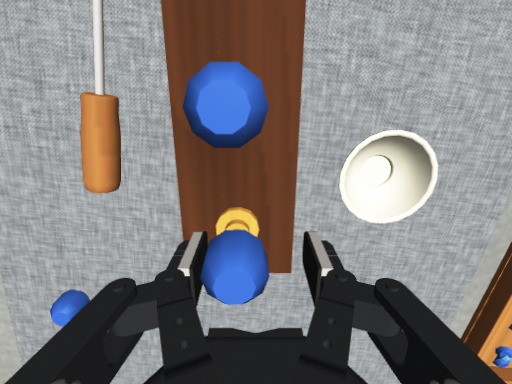

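The left pad (203,265) is at f0's edge now. I'll keep going in 1 mm steps.

```bash
python3 -m creep '[[0,0.04,0,0,0.3],[0,0,0,0,0.3]]' | grep -v eef
python3 -m creep '[[0,0.04,0,0,0.3],[0,0,0,0,0.3]]'| grep -v eef
python3 -m creep '[[0,0.03,0,0,0.3],[0,0,0,0,0.3]]'| grep -v eef
```

```text
time: 9.08
tcp_pos: [0.5789, 0.0297, 0.0713]
ft_force: [-0.9, -0.0, 0.0]
opening: 0.0554
time: 9.25
tcp_pos: [0.5799, 0.0298, 0.0713]
ft_force: [-0.9, 0.1, 0.1]
opening: 0.0556
time: 9.42
tcp_pos: [0.5806, 0.0299, 0.0713]
ft_force: [0.5, 1.2, 0.1]
opening: 0.0556
```

```bash
python3 -m creep '[[0,0.03,0,0,0.3],[0,0,0,0,0.3],[0,0,0,0,0.3]]' | grep -v eef
python3 -c "
from h import *
shot('w10')
b=[]
a=cv2.imread('pics/w9.png');b=cv2.imread('pics/w10.png')
cv2.imwrite('pics/w910.png',cv2.resize(np.hstack([a[190:330,140:350],b[190:330,140:350]]),None,fx=1.9,fy=1.9,interpolation=cv2.INTER_CUBIC))"
```

```text
time: 9.67
tcp_pos: [0.5813, 0.03, 0.0713]
ft_force: [-1.0, 0.0, 0.1]
opening: 0.0556
w10 9.7167 [0.5812 0.03   0.0713] [-0.41 -0.09 -0.01]
```

View pics/w910.png

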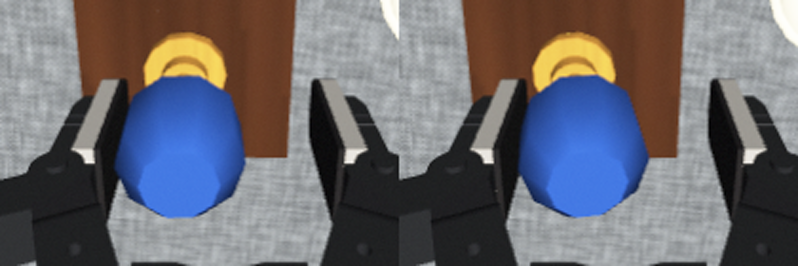

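```bash
python3 -m creep '[[0,0.03,0,0,0.3],[0,0,0,0,0.3],[0,0,0,0,0.3]]' | grep -v eef
python3 -m creep '[[0,0.03,0,0,0.3],[0,0,0,0,0.3],[0,0,0,0,0.3]]' | grep -v eef
python3 -c "
from h import *
shot('w11')
b=[]
a=cv2.imread('pics/w9.png');b=cv2.imread('pics/w11.png')
cv2.imwrite('pics/w911.png',cv2.resize(np.hstack([a[190:330,140:350],b[190:330,140:350]]),None,fx=1.9,fy=1.9,interpolation=cv2.INTER_CUBIC))"
```

```text
time: 9.97
tcp_pos: [0.582, 0.0301, 0.0713]
ft_force: [-0.3, -0.1, -0.3]
opening: 0.0558
time: 10.22
tcp_pos: [0.5827, 0.0302, 0.0713]
ft_force: [-0.3, -0.5, 1.6]
opening: 0.0553
w11 10.2667 [0.5827 0.0302 0.0713] [-1.14  0.61  0.73]
```

View pics/w911.png

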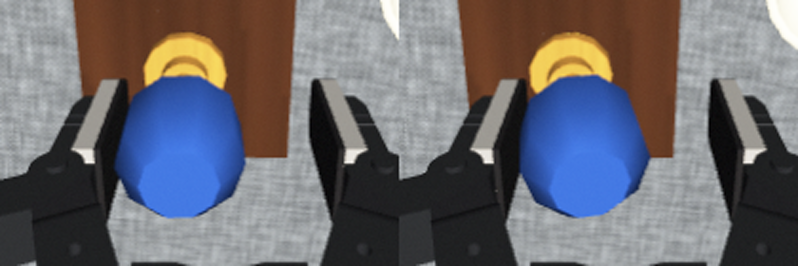

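Under f0 the collar stays at crop x 170–185 while the crystal has shifted by 4–5 mm relative to it. Travel past contact is about 5 mm with under 1 N, so there is no hard stop and f0 is the loose one. I'll back off, check that it springs back, then grip.

```bash
python3 -m creep '[[0,-0.22,0,0,0.3],[0,-0.22,0,0,0.3],[0,-0.22,0,0,0.3],[0,0,0,0,0.3],[0,0,0,0,0.3]]' | grep -v eef
python3 -c "
from h import *
shot('w12')
a=cv2.imread('pics/w8.png');b=cv2.imread('pics/w12.png')
cv2.imwrite('pics/w812.png',cv2.resize(np.hstack([a[190:330,140:350],b[190:330,140:350]]),None,fx=1.9,fy=1.9,interpolation=cv2.INTER_CUBIC))"
```

```text
time: 10.68
tcp_pos: [0.5659, 0.0281, 0.0713]
ft_force: [-0.0, 0.1, -0.2]
opening: 0.0555
w12 10.7333 [0.5664 0.0281 0.0714] [0.11 0.39 0.17]
```

View pics/w812.png

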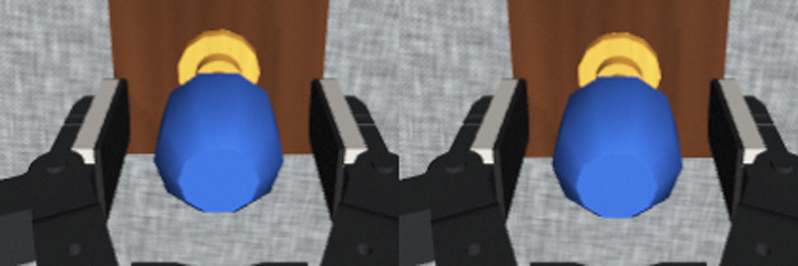

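It sprang back upright. Now I'll centre and grip gently.

```bash
python3 -m creep '[[-0.04,0,0,0,0],[0,0,0,0,-0.1],[0,0,0,0,-0.2],[0,0,0,0,-0.4],[0,0,0,0,-0.6],[0,0,0,0,-0.6],[0,0,0,0,-0.6],[0,0,0,0,-0.6]]' 25
python3 -c "
from h import *
shot('w13')
s=[bot.state()['ft_force']];print(s)
a=cv2.imread('pics/w12.png');b=cv2.imread('pics/w13.png')
cv2.imwrite('pics/w1213.png',cv2.resize(np.hstack([a[190:330,140:350],b[190:330,140:350]]),None,fx=1.9,fy=1.9,interpolation=cv2.INTER_CUBIC))"
```

```text
time: 11.4
tcp_pos: [0.5667, 0.0271, 0.0715]
eef_rot: [[-0.123, 0.992, 0.0], [0.992, 0.123, -0.0], [-0.0, 0.0, -1.0]]
ft_force: [-0.6, -0.4, 2.7]
opening: 0.0331
w13 11.45 [0.5667 0.0271 0.0715] [-0.51 -0.12  1.69]
[array([-0.51497352, -0.11889409,  1.69153141])]
```

View pics/w1213.png

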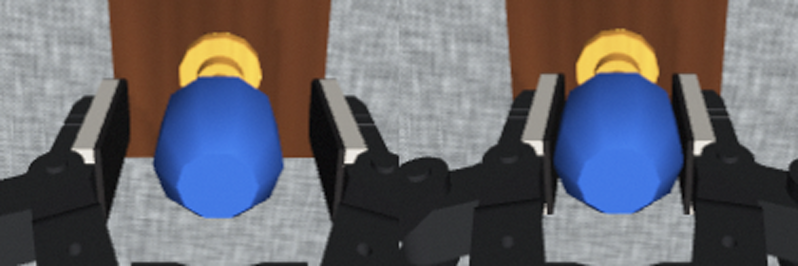

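Gripped at 33 mm and centred. I'll lift straight up slowly.

```bash
python3 -m creep '[[0,0,-0.1,0,-0.6],[0,0,-0.1,0,-0.6],[0,0,-0.2,0,-0.6],[0,0,0,0,-0.6],[0,0,0,0,-0.6]]' 
python3 -m creep '[[0,0,-0.2,0,-0.6],[0,0,-0.2,0,-0.6],[0,0,-0.2,0,-0.6],[0,0,0,0,-0.6]]' 
python3 -m creep '[[0,0,-0.3,0,-0.6],[0,0,-0.3,0,-0.6],[0,0,-0.5,0,-0.6],[0,0,-0.5,0,-0.6],[0,0,-0.5,0,-0.6],[0,0,0,0,-0.6],[0,0,0,0,-0.6]]' 
python3 -c "
from h import *
shot('w14')
im=bot.snapshot('scene'); c=im[110:290,160:310,::-1]
d=bot.snapshot('side')[110:290,160:310,::-1]
cv2.imwrite('pics/s14.png',cv2.resize(np.hstack([c,d]),None,fx=2.6,fy=2.6,interpolation=cv2.INTER_CUBIC))"
```

```text
time: 11.87
tcp_pos: [0.5666, 0.0272, 0.0815]
eef_rot: [[-0.123, 0.992, 0.0], [0.992, 0.123, 0.0], [-0.0, 0.0, -1.0]]
ft_force: [1.3, 0.1, -1.6]
opening: 0.0332
time: 12.2
tcp_pos: [0.5676, 0.0271, 0.0979]
eef_rot: [[-0.123, 0.992, 0.003], [0.992, 0.123, -0.0], [-0.001, 0.003, -1.0]]
ft_force: [0.0, -0.2, -0.8]
opening: 0.0331
time: 12.78
tcp_pos: [0.5678, 0.027, 0.1507]
eef_rot: [[-0.123, 0.992, 0.004], [0.992, 0.123, -0.0], [-0.001, 0.004, -1.0]]
ft_force: [0.2, -0.3, -2.9]
opening: 0.0328
w14 12.8333 [0.5668 0.0271 0.1495] [-0.63 -0.2  -1.64]
```

View pics/s14.png

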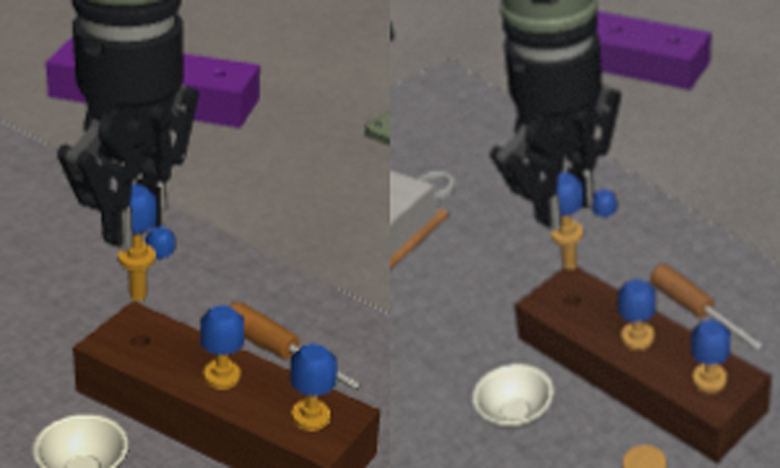

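Finial 0 is free and hanging upright, with f1 and f2 still seated and hole 0 empty. I'll carry it over the stand.

```bash
python3 -m creep '[[-0.5,0.04,0,0,-0.6],[-0.8,0.04,0,0,-0.6],[-0.9,0.04,0,0,-0.6],[-0.9,0.04,0,0,-0.6],[-0.9,0.04,0,0,-0.6],[-0.9,0.04,0,0,-0.6],[-0.9,0.04,0,0,-0.6],[-0.9,0.04,0,0,-0.6],[-0.9,0.04,0,0,-0.6],[-0.9,0.04,0,0,-0.6]]'
python3 -m creep '[[-0.9,0.04,0,0,-0.6],[-0.7,0,0,0,-0.6],[-0.4,0,0,0,-0.6],[-0.18,0,0,0,-0.6],[0,0,0,0,-0.6],[0,0,0,0,-0.6],[0,0,0,0,-0.6],[0,0,0,0,-0.6]]'
python3 -c "
from h import *
shot('w15')
for n in ('scene','side'):
    im=bot.snapshot(n);cv2.imwrite(f'pics/{n}15.png',im[:,:,::-1])
c=cv2.imread('pics/scene15.png')[110:240,70:200];d=cv2.imread('pics/side15.png')[110:240,100:230]
cv2.imwrite('pics/s15.png',cv2.resize(np.hstack([c,d]),None,fx=3,fy=3,interpolation=cv2.INTER_CUBIC))"
```

```text
time: 13.77
tcp_pos: [0.6018, -0.1845, 0.1477]
eef_rot: [[-0.122, 0.993, -0.002], [0.993, 0.122, 0.0], [0.001, -0.002, -1.0]]
ft_force: [0.5, 0.5, -1.2]
opening: 0.0327
time: 14.43
tcp_pos: [0.6101, -0.2352, 0.1488]
eef_rot: [[-0.124, 0.992, -0.0], [0.992, 0.124, 0.0], [0.0, -0.0, -1.0]]
ft_force: [0.1, 0.1, -2.0]
opening: 0.0331
w15 14.4833 [ 0.6102 -0.2353  0.1489] [-0.48 -0.25 -1.88]
```

View pics/s15.png

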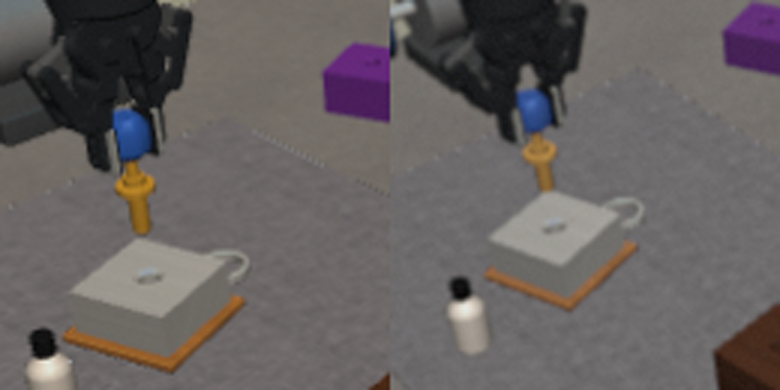

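View pics/w15.png

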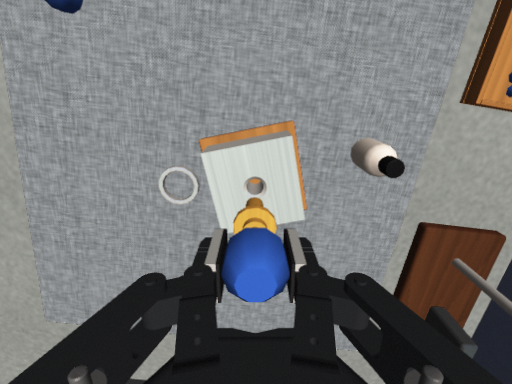

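Run:
```python
from h import *
a=cv2.imread('pics/w15.png')[165:250,205:305]
cv2.imwrite('pics/w15c.png',cv2.resize(a,None,fx=7,fy=7,interpolation=cv2.INTER_CUBIC))
S=bot.camera_params("scene");D=bot.camera_params("side");W=cam('w15')
for z in (.1725,.127,.0915):
    X=[.6102,-.2353,z];print(z,(proj(S,X)-[70,110])*3,(proj(D,X)-[100,110])*3+[390,0],(proj(W,X)-[205,165])*7)
X=[.6106,-.2363,.049];print((proj(S,X)-[70,110])*3,(proj(D,X)-[100,110])*3+[390,0],(proj(W,X)-[205,165])*7)
```

```text
0.1725 [123.68083081 132.95815812] [529.74510601 108.5433742 ] [349.10048234 692.43443009]
0.127 [132.77081886 187.32397233] [538.81339401 153.04265411] [349.57045718 409.59633462]
0.0915 [139.52035668 227.98837918] [545.59341757 186.2659531 ] [349.80783032 266.7651187 ]
[146.01304835 274.5226318 ] [552.40975887 224.12926428] [352.0394883  152.13818699]
```

View pics/w15c.png

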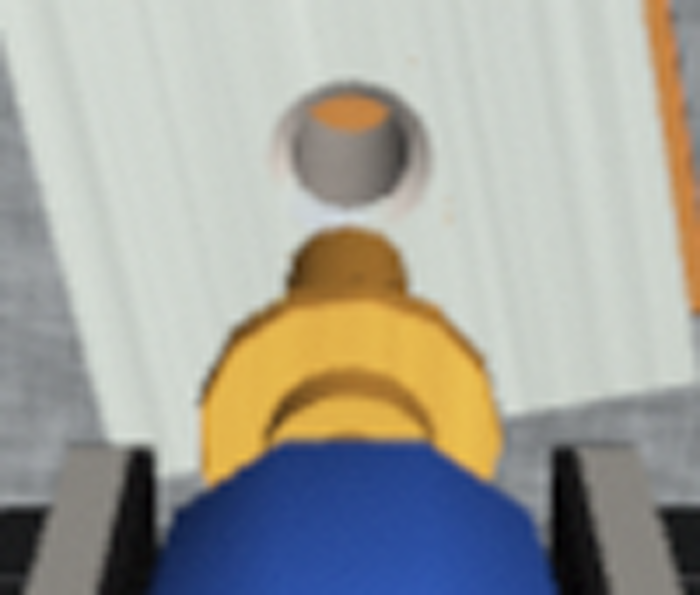

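The foot (348,265 in the crop) lines up with the hole mouth (351,148) to within about 0.5 mm of the predicted projection, and the scene and side views agree. I'll lower it.

```bash
python3 -m creep '[[-0.01,0.02,0.3,0,-0.6],[0,0,0.4,0,-0.6],[0,0,0.4,0,-0.6],[0,0,0.3,0,-0.6],[0,0,0.1,0,-0.6],[0,0,0,0,-0.6],[0,0,0,0,-0.6]]'
python3 -m creep '[[0,0,0.1,0,-0.6],[0,0,0.1,0,-0.6],[0,0,0,0,-0.6]]' |grep -v eef
python3 -m creep '[[0,0,0.1,0,-0.6],[0,0,0.1,0,-0.6],[0,0,0,0,-0.6]]' |grep -v eef
python3 -c "
from h import *
shot('w16')
for n in ('scene','side'):
    im=bot.snapshot(n);cv2.imwrite(f'pics/{n}16.png',im[:,:,::-1])
c=cv2.imread('pics/scene16.png')[110:240,70:200];d=cv2.imread('pics/side16.png')[110:240,100:230]
cv2.imwrite('pics/s16.png',cv2.resize(np.hstack([c,d]),None,fx=3,fy=3,interpolation=cv2.INTER_CUBIC))"
```

```text
time: 15.17
tcp_pos: [0.6105, -0.2367, 0.1107]
eef_rot: [[-0.122, 0.992, -0.001], [0.992, 0.122, 0.0], [0.0, -0.001, -1.0]]
ft_force: [0.9, -0.2, -1.1]
opening: 0.033
time: 15.42
tcp_pos: [0.6106, -0.2367, 0.1061]
ft_force: [-0.6, -0.3, -1.3]
opening: 0.0333
time: 15.67
tcp_pos: [0.6103, -0.2365, 0.1006]
ft_force: [-1.0, 0.4, -2.6]
opening: 0.0332
w16 15.7167 [ 0.6104 -0.2365  0.1008] [-0.21  0.99 -2.53]
```

View pics/s16.png

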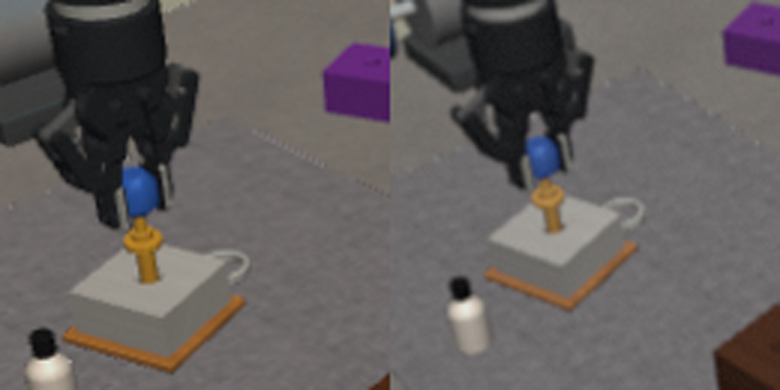

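The foot is entering the hole (scene crop (148,278)) with no contact force. I'll keep lowering.

```bash
python3 -m creep '[[0,0,0.1,0,-0.6],[0,0,0.1,0,-0.6],[0,0,0,0,-0.6]]' |grep -v eef
python3 -m creep '[[0,0,0.1,0,-0.6],[0,0,0.1,0,-0.6],[0,0,0,0,-0.6]]' |grep -v eef
python3 -m creep '[[0,0,0.1,0,-0.6],[0,0,0.1,0,-0.6],[0,0,0,0,-0.6]]' |grep -v eef
python3 -m creep '[[0,0,0.1,0,-0.6],[0,0,0.1,0,-0.6],[0,0,0,0,-0.6]]' |grep -v eef
```

```text
time: 16.07
tcp_pos: [0.6103, -0.2365, 0.0955]
ft_force: [0.2, 0.2, -2.3]
opening: 0.0329
time: 16.32
tcp_pos: [0.6102, -0.2364, 0.0904]
ft_force: [-0.6, -0.1, -2.5]
opening: 0.0331
time: 16.57
tcp_pos: [0.6103, -0.2365, 0.0855]
ft_force: [-0.4, 0.1, -1.4]
opening: 0.033
time: 16.82
tcp_pos: [0.6103, -0.2365, 0.0805]
ft_force: [0.1, -0.2, -2.8]
opening: 0.0328
```

```bash
python3 -m creep '[[0,0,0.08,0,-0.6],[0,0,0.08,0,-0.6],[0,0,0,0,-0.6]]' |grep -v eef
python3 -m creep '[[0,0,0.04,0,-0.6],[0,0,0,0,-0.6]]' |grep -v eef
python3 -m creep '[[0,0,0.04,0,-0.6],[0,0,0,0,-0.6]]' |grep -v eef
python3 -m creep '[[0,0,0.04,0,-0.6],[0,0,0,0,-0.6]]' |grep -v eef
python3 -c "
from h import *
shot('w17')
for n in ('scene','side'):
    im=bot.snapshot(n);cv2.imwrite(f'pics/{n}17.png',im[:,:,::-1])
c=cv2.imread('pics/scene17.png')[150:240,80:170];d=cv2.imread('pics/side17.png')[140:230,110:200]
cv2.imwrite('pics/s17.png',cv2.resize(np.hstack([c,d]),None,fx=4.4,fy=4.4,interpolation=cv2.INTER_CUBIC))"
```

```text
time: 17.07
tcp_pos: [0.6104, -0.2365, 0.0767]
ft_force: [0.1, 0.8, -2.2]
opening: 0.0329
time: 17.23
tcp_pos: [0.6106, -0.2366, 0.0761]
ft_force: [-0.0, -0.9, -1.7]
opening: 0.0337
time: 17.4
tcp_pos: [0.6106, -0.2367, 0.0752]
ft_force: [-0.8, -0.4, -2.3]
opening: 0.0335
time: 17.57
tcp_pos: [0.6106, -0.2367, 0.0741]
ft_force: [-0.2, -0.2, -1.9]
opening: 0.0332
w17 17.6167 [ 0.6106 -0.2367  0.0742] [ 1.32  0.5  -1.96]
```

View pics/s17.png

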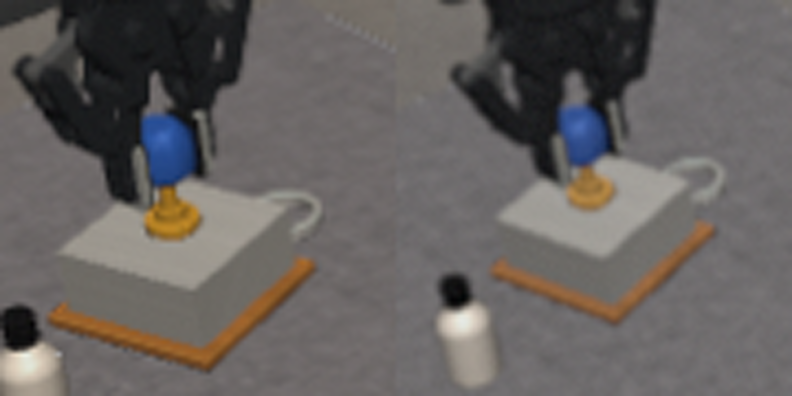

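View pics/w17.png

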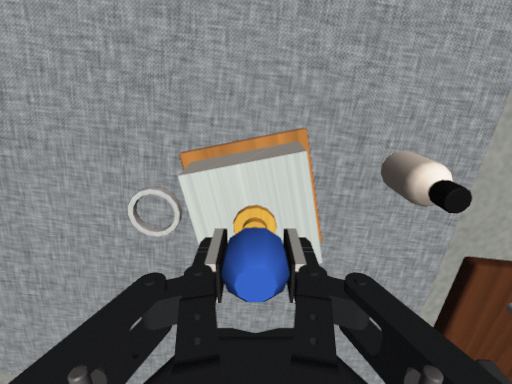

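The collar is almost on the stand's face and nothing is pressing yet. Small steps until contact shows.

```bash
python3 -m creep '[[0,0,0.03,0,-0.6],[0,0,0,0,-0.6]]' |grep -v eef
python3 -m creep '[[0,0,0.03,0,-0.6],[0,0,0,0,-0.6]]' |grep -v eef
python3 -m creep '[[0,0,0.03,0,-0.6],[0,0,0,0,-0.6]]' |grep -v eef
```

```text
time: 17.88
tcp_pos: [0.6106, -0.2367, 0.0734]
ft_force: [0.4, 0.8, -1.8]
opening: 0.0333
time: 18.05
tcp_pos: [0.6106, -0.2366, 0.0726]
ft_force: [-0.5, 0.6, -2.5]
opening: 0.033
time: 18.22
tcp_pos: [0.6106, -0.2366, 0.0719]
ft_force: [0.0, 0.4, -1.2]
opening: 0.0335
```

```bash
python3 -m creep '[[0,0,0.02,0,-0.6],[0,0,0,0,-0.6]]' |grep -v eef
python3 -m creep '[[0,0,0.02,0,-0.6],[0,0,0,0,-0.6]]' |grep -v eef
python3 -m creep '[[0,0,0.02,0,-0.6],[0,0,0,0,-0.6]]' |grep -v eef
```

```text
time: 18.38
tcp_pos: [0.6108, -0.2367, 0.0716]
ft_force: [0.4, 0.3, -2.3]
opening: 0.0328
time: 18.55
tcp_pos: [0.6108, -0.2368, 0.0716]
ft_force: [-1.6, -0.5, 1.4]
opening: 0.0328
time: 18.72
tcp_pos: [0.6109, -0.2369, 0.0715]
ft_force: [-2.0, 0.7, 3.7]
opening: 0.033
```

Contact is felt at z 0.0715, with Fz going from −2 to +3.7 N. That is the same height as in the rack, so the collar is home. I'll let go gently.

```bash
python3 -m creep '[[0,0,0,0,-0.15],[0,0,0,0,-0.1],[0,0,0,0,0],[0,0,0,0,0.2],[0,0,0,0,0.3],[0,0,0,0,0.3],[0,0,0,0,0.3]]' |grep -v eef
python3 -c "
from h import *
shot('w18')
for n in ('scene','side'):
    im=bot.snapshot(n);cv2.imwrite(f'pics/{n}18.png',im[:,:,::-1])
c=cv2.imread('pics/scene18.png')[150:240,80:170];d=cv2.imread('pics/side18.png')[140:230,110:200]
cv2.imwrite('pics/s18.png',cv2.resize(np.hstack([c,d]),None,fx=4.4,fy=4.4,interpolation=cv2.INTER_CUBIC))"
```

```text
time: 19.3
tcp_pos: [0.6107, -0.2367, 0.0704]
ft_force: [0.8, 0.2, 0.2]
opening: 0.0553
w18 19.35 [ 0.6107 -0.2367  0.0704] [-1.18  0.29 -0.9 ]
```

View pics/s18.png

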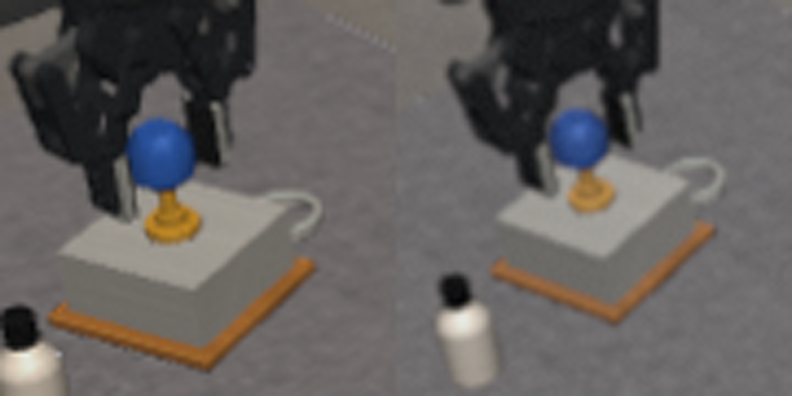

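View pics/w18.png

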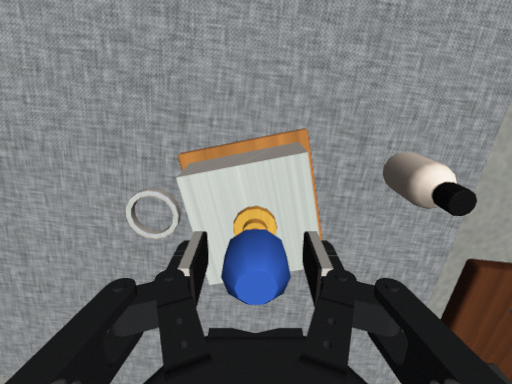

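The crystal stands free between the pads. I'll retreat straight up.

```bash
python3 -m creep '[[0,0,-0.3,0,0.3],[0,0,-0.6,0,0.3],[0,0,-0.8,0,0.3],[0,0,-0.8,0,0.3],[0,0,-0.8,0,0.3],[0,0,-0.8,0,0.3],[0,0,-0.8,0,0.3],[0,0,-0.8,0,0.3],[0,0,-0.5,0,0.3],[0,0,0,0,0.3]]' |grep -v eef
python3 -m creep '[[-0.8,0,0,0,0.3],[-0.8,0,0,0,0.3],[-0.8,0,0,0,0.3],[-0.4,0,0,0,0.3],[0,0,0,0,0.3],[0,0,0,0,0.3],[0,0,0,0,0.3]]' |grep -v eef
python3 -c "
from h import *
shot('w19')
for n in ('scene','side'):
    im=bot.snapshot(n);cv2.imwrite(f'pics/{n}19.png',im[:,:,::-1])
c=cv2.imread('pics/scene19.png')[150:300,80:310];d=cv2.imread('pics/side19.png')[140:290,110:310]
cv2.imwrite('pics/s19a.png',cv2.resize(c,None,fx=3.4,fy=3.4,interpolation=cv2.INTER_CUBIC))
cv2.imwrite('pics/s19b.png',cv2.resize(d,None,fx=3.6,fy=3.6,interpolation=cv2.INTER_CUBIC))"
```

```text
time: 20.28
tcp_pos: [0.6127, -0.2378, 0.2304]
ft_force: [0.1, -0.7, 1.2]
opening: 0.0554
time: 20.87
tcp_pos: [0.619, -0.305, 0.2247]
ft_force: [0.3, -0.2, 0.5]
opening: 0.0555
w19 20.9167 [ 0.6192 -0.3049  0.2251] [ 0.31  0.4  -0.96]
```

View pics/s19a.png

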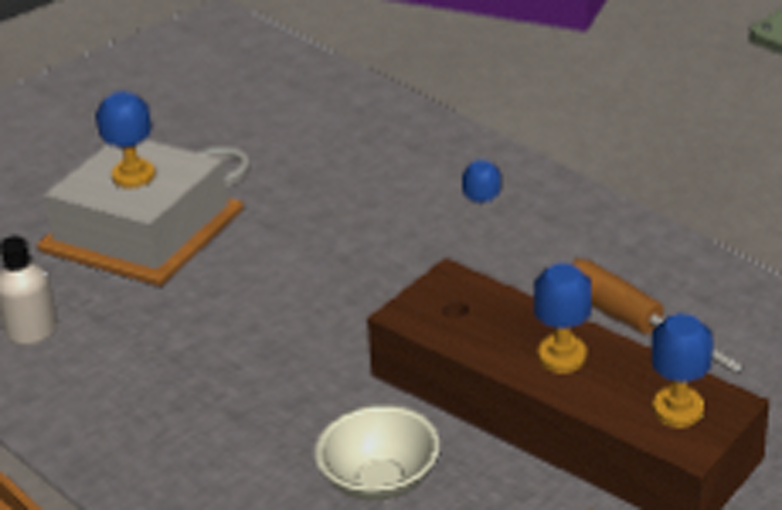

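View pics/w19.png

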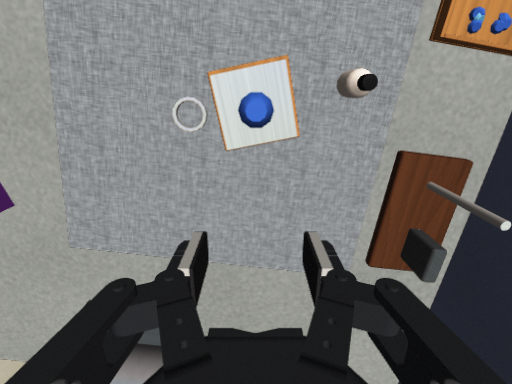

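View pics/s19b.png

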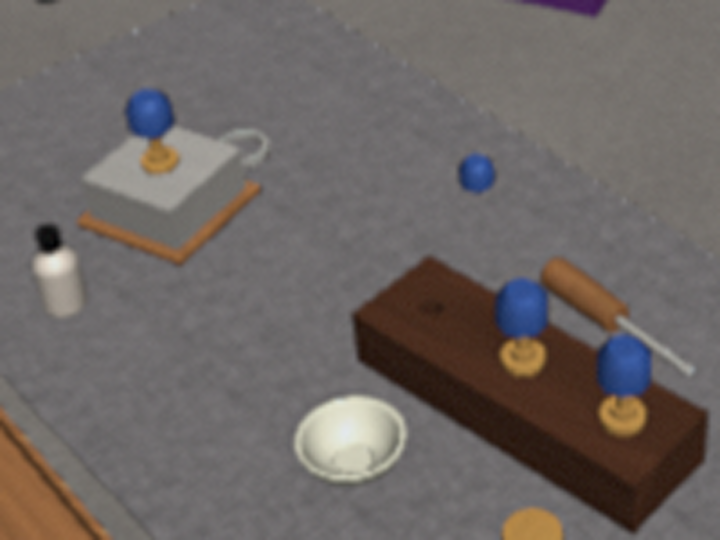

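Run:
```python
from h import *
S=bot.camera_params("scene");D=bot.camera_params("side")
s=lambda u,v:(80+u/3.4,150+v/3.4)
d=lambda u,v:(110+u/3.6,140+v/3.6)
for k,a,b in [("stand col",(133,174),(160,159)),("stand cr",(124,120),(150,113)),("f1 col",(562,354),(523,357)),("f1 cr",(562,296),(522,309)),("f2 cr",(682,348),(625,366))]:
    X,r=tri([(S,s(*a)),(D,d(*b))]);print(k,np.round(X,4),round(r,4))
print("pred cr at stand",(proj(S,[.6107,-.2367,.095])-[80,150])*3.4,(proj(D,[.6107,-.2367,.095])-[110,140])*3.6)
print("pred collar",(proj(S,[.6107,-.2367,.053])-[80,150])*3.4,(proj(D,[.6107,-.2367,.053])-[110,140])*3.6)
print("f1 pred cr",(proj(S,[.557,.106,.094])-[80,150])*3.4,"col",(proj(S,[.557,.106,.052])-[80,150])*3.4)
```

```text
stand col [ 0.6077 -0.2394  0.0473] 0.0003
stand cr [ 0.6101 -0.2354  0.0935] 0.0003
f1 col [0.5569 0.1085 0.0513] 0.0003
f1 cr [0.5581 0.1096 0.0951] 0.0002
f2 cr [0.547  0.188  0.0938] 0.0
pred cr at stand [121.47611616 117.46186861] [148.31082413 111.1400241 ]
pred collar [130.19330117 170.0698094 ] [157.62335208 156.55850178]
f1 pred cr [558.83636414 294.24819054] col [558.4153307  350.94742956]
```

```bash
python3 -c "
from bench import bot
print(bot.sign_off())"
```

```text
the job is handed in; nothing more can be done
None
```

I handed the job in at about 21 s of the 67 s allowed. The loose finial was rack_hole0 (the −y end), and it now stands in the gluing stand with the gripper clear of it.

- **Finding it:** I pushed the crystal of finial 0 sideways in about 1 mm steps. It moved about 5 mm past contact with under 1 N and no hard stop, visibly shifting on its collar, and sprang back upright when released. I stopped there, so I did not rock finials 1 and 2.
- **Moving it:** I gripped it at 25 N, lifted it straight up and carried it to the stand. It went into the hole with no contact force. The collar met the face at TCP height 0.0715 m, the same height as when gripped in the rack, with about 5–6 N of pressing. Then I let go and backed off.
- **Last checks:**
  - The finial stands upright in the stand. Its crystal's middle triangulates to z = 0.0935 m, about 45 mm above the stand's top.
  - Finials 1 and 2 are still seated, and nothing else appears to have moved.
- **Disagreements:**
  - The final two-camera fix on the collar came out about 4 mm off in xy and 5 mm low. The direct comparison with the predicted pixels agreed to about 1 pixel, with the same small offset as the untouched finial 1.
  - Triangulating the crystals' bright top facets came out about 17 mm too low, so I used the crystal outlines instead.

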